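# Ready the belt linisher for a new belt

## Robot

A 6-joint arm with a two-finger parallel gripper is mounted at the origin on the work surface. World frame = base frame: x ahead of the robot, y to its left, z up, the work surface at z = 0. Lengths are in mm, angles in rad, forces in N, time in s.
With the tool pointing down it reaches from about 200 to 875 mm from the base axis. Payload 3.4 kg.
Tool frame: the origin (TCP) lies between the finger pads; the fingertips stand 14 mm ahead of it and the grasp point (between the pads) lies 5 mm behind it; z points along the fingers, y is the line along which they close (so a half turn about z gives the same grasp; the last joint's range is limited). The gripper opens to 94 mm and grips with 3 to 60 N. Pads are 16 mm wide; open, the fingers measure 119 mm over their backs; the gripper's body (75 mm by 177 mm) begins 78 mm behind the grasp point.
Start: joints at [1.215, 0.276, 1.505, -0, 1.361, -0.121], TCP at [133.788, 559.254, 219.493] pointing down, gripper open.
Joint ranges: [-2.89, 2.89], [-0.75, 2.08], [0.22, 2.7], [-1.18, 4.32], [0.11, 2.71], [-2.7, 2.7]. Speed limits (rad/s): [2.57, 2.57, 3.14, 3.14, 3.14, 3.14].

## Interface

Orientations are given as a unit quaternion [w, x, y, z].
In Python, from station import r, capture, recognise, pinpoint gives the robot as it stands.
- The arm moves only by the tool carry_out, never from a script. Its argument "increments" is a list of rows, each an object of numbers: "x", "y", "z": the shift along the world's x, y, z in m; "turn": the turn about the world's z in rad; "jaw": the opening, from -1 (shut) to 1 (fully open). A call has 1 to 5 rows; each row shifts and turns the commanded pose from where the row before left it; what a row does not reach is not made up. A row lasts 1/12 s, in which the tool goes at most 41.7 mm and 7.16 degrees, less where a joint would pass 70% of its speed; a pose out of reach is approached as far as the arm can. A call with a gripper value outside its range is refused whole. The fingers move at their own pace and stop on an object; "squeeze" is the grip in N (left out, the last holds). Time passes only in rows, so rows that do not move let the fingers close. It gives the time, the measured TCP pose, the force, the opening and the grip force at its end, in the units of the state.
- r.get_state(): the state, without advancing time (a new reading comes with each control period).
- capture(name): name is "side" or "top" or "wrist"; returns a dict with "img" (400x640x3 uint8, red, green, blue), "range_z" (400x640 float32, mm along the optical axis (not along the pixel's ray), 0 where there is no reading), "intrinsics" (3x3 intrinsics, pixels), "k1" (the pictures are not rectified: a ray, as slopes to the right and down, at radius r is drawn at 1 + k1 r^2 times it, then the intrinsics apply), "extrinsics" (4x4, takes a point from world to camera coordinates). Camera axes: x right, y up, looking along -z (the intrinsics and any distortion apply to the point x, -y, -z); pixel columns grow to the right and rows downward; lengths in mm; the calibration is good to about 2 mm. A picture is of the moment at which its call begins.
- r.sign_off(): hands the job in; it is judged then, once.
Trained networks look in a picture, given as the dict that the camera call returned (one of the last four; its "shot" number tells which), for a name from the list of things; names that differ only in an ending like _2 or _b are one class to them, and where a whole thing is asked for, a point or a joint stands for the part that bears it (a point fixed in the world has none). Each returns a list of dicts, best first, with "p" (0 to 1); they miss things now and then, are a little off and sometimes report something else, mostly with a low value. They report only what shows in the picture. A call takes as long as a camera call.
- recognise(picture, name): "position" ([x, y, z] in mm, in world coordinates, good to about 4 mm: the middle of the surface that is visible of it).
- pinpoint(picture, name): "position" ([x, y, z] in mm, in world coordinates, good to about 4 mm: a listed point, or the origin of a listed thing).
The state is a dict: "clock": time; "joints": joint angles; "dq": joint speeds; "effort": joint torques, N m; "ee_pos": TCP position; "ee_rot": TCP orientation; "wrist_force": force on the tool from outside, world axes, zero at the start; "moment": the same for the moment, N m; "finger_gap": finger opening in mm; "grip_force": force on a finger pad.
Only numpy, scipy, OpenCV 4.12 (cv2) and the standard library are available. Lean on these libraries where they do the work, as an engineer would, in place of code of your own. Each camera call takes 0.05 s, during which the arm holds its last target. There are 200 camera calls.

## Task

The little green belt linisher on the jeweller's bench is waiting for a new belt. First press the raised, yellow-striped end of its loose aluminium cover plate down until the plate lies level and flush in the deck; then swing the sprung tensioner arm by its red post all the way round to its end stop and finish while still holding it there against the spring, so that the belt could be slipped on. Leave the jar, screwdriver and hammer alone.

Things in the scene. Friction and masses are not known exactly. Their poses are not given: they have to be found in the camera images.
- linisher: Green belt linisher lying flat, fixed to the bench; deck 240 (x) by 360 (y) mm, top 50 mm above the bench. Origin on the bench under the deck's centre, -x its front, z up. On the deck: grey motor (radius 40, top 96 mm above bench) at x +75, y +30 mm; black idlers (radius 20, top 83 mm) at x -93, y +152 and x +90, y +145 mm; low switch block at x +90, y -130 mm.
- seat (a point): Centre of the floor of the recess in the deck for the cover plate, 44 mm above the bench; the recess is 74 mm (machine x) by 104 mm (machine y) and 6 mm deep. Axes as the linisher's.
- cover_mid (a point): Centre of the loose aluminium cover plate, 70 (x) by 100 (y) by 6 mm, 0.25 kg, z its upward normal. It lies in the recess, right (-y) end on the floor, left (+y) end 12 mm high on a stiff stud hidden under the yellow stripe. The stud takes 6 to 8 N pressed down at the stripe, then stays down. Flush: plate top 50 mm, centre 47 mm above the bench.
- cover_high (a point): Point on the top face of the cover plate in the middle of its yellow stripe, 35 mm from the plate's centre towards the raised end, straight above the stud: the place to press. It starts about 60 mm above the bench and is at 50 mm when the plate is flush.
- tensioner (a joint): Angle of the sprung tensioner arm about its upright pivot, rad: 0 at rest, where the spring keeps it; grows anticlockwise seen from above, to 0.9 at the hard end stop (a dark steel lug). The spring needs about 3 N at the red post at the start and about 9 N at the stop, and swings the arm back if it is let go.
- post (a point): On the axis of the red upright post (14 mm diameter, from 64 to 116 mm above the bench) at the end of the tensioner arm, 96 mm above the bench. It moves in a level circle of radius 105 mm about the pivot; x points outward along the arm. The arm is an 18 mm wide bar; a black roller (radius 16, top 88 mm above bench) sits 50 mm from the post towards the pivot, clear of fingers at the arm's sides.
- pivot (a point): Point on the arm's upright pivot axis, at the height of post. Fixed to the linisher; axes as the linisher's.
- jar_mid (a point): Bystander: centre of an amber jar, 60 mm diameter, 75 mm tall, standing to the left of the linisher.
- driver: Bystander: blue-handled screwdriver lying on the bench in front of the linisher, along its own x.
- hammer: Bystander: small hammer lying on the bench to the right of the linisher, along its own x.

How it is judged:
By the outcome, as a careful person would: the job done as asked, in the order asked, and still so for the second after the job is handed in, while the arm keeps its last pose, push and grip.
It also fails if it takes over 56 s, if anything falls off the work surface, if the arm or the gripper's body presses on something with over 40 N, if the wrist force passes 120 N, or if a joint passes its speed limit or range.

## Working session

There is one attempt and no reset: what is moved stays moved. The work goes in short steps, Python scripts to look and compute and a tool call to move; the robot and the scene stay as the last step left them, time stands still between calls to the robot, and variables do not carry over. Pictures are saved under pics/ and viewed, at most 10 in all, crops included, and the job is handed in when it is done.

Besides the shell and the picture viewer there is one more tool, called after "Request:" by a JSON object that holds its "fn" and its "kwargs", one argument or row to a line. carry_out: Moves the arm, as the interface text tells. Its arguments: {"type":"object","properties":{"increments":{"type":"array","items":{"type":"object","properties":{"x":{"type":"number"},"y":{"type":"number"},"z":{"type":"number"},"turn":{"type":"number"},"jaw":{"type":"number"}}}},"squeeze":{"type":"number"}},"required":["increments"]}

```bash
mkdir -p pics; cat > h.py <<'E'
import numpy as np, cv2
from station import r, capture, recognise, pinpoint
def save(c,n): cv2.imwrite('pics/'+n+'.png',cv2.cvtColor(c['img'],cv2.COLOR_RGB2BGR))
def world(c,u,v):
    K=c['intrinsics'];z=float(c['range_z'][int(v),int(u)])
    d=np.array([(u-K[0,2])/K[0,0],(v-K[1,2])/K[1,1]]);s=d.copy()
    for _ in range(10): s=d/(1+c['k1']*(s@s))
    p=np.array([s[0]*z,-s[1]*z,-z,1]);return (np.linalg.inv(c['extrinsics'])@p)[:3]
E
python3 - <<'E'
from h import *
np.set_printoptions(precision=1,suppress=True)
for n in ['top','side']:
    c=capture(n);save(c,n+'1')
    for k in ['linisher','seat','cover_mid','cover_high','post','pivot','jar_mid','driver','hammer']:
        for d in pinpoint(c,k)[:2]: print(n,k,np.array(d['position']),round(d['p'],2))
s=r.get_state();print(s['clock'],s['wrist_force'],s['ee_rot'],s['finger_gap'])
E
```

```text
top linisher [580.8 -73.8   3.1] 0.82
top seat [544.3  -4.   45.4] 0.73
top cover_mid [545.6  -9.8  51.4] 0.88
top cover_high [540.7  28.1  60.8] 0.69
top post [ 524.2 -178.5   95.6] 0.69
top pivot [ 620.4 -139.4   92.3] 0.92
top jar_mid [556.6 164.6  39.7] 0.71
top jar_mid [543.   -4.3  42.6] 0.7
top driver [411.4 -84.5  -0.8] 0.62
top hammer [ 607.1 -333.6   -1.9] 0.62
side linisher [576.8 -80.    2.1] 0.72
side linisher [543.   -6.8  54.1] 0.71
side seat [540.6  -6.2  43.3] 0.61
side cover_mid [541.6  -9.7  54.3] 0.65
side cover_high [541.4  27.9  59.4] 0.56
side post [ 518.7 -183.2   97.5] 0.81
side pivot [ 618.1 -140.9   97.6] 0.73
side pivot [ 603.5 -331.7   -0.8] 0.29
side jar_mid [557.6 166.3  38.2] 0.86
side jar_mid [579.7 -75.9   2.5] 0.46
side driver [409.2 -83.4  -1.6] 0.79
side hammer [ 605.  -335.6   -4.2] 0.75
1.0 [ 0.   0.2 -0.4] [0.  0.1 1.  0. ] 93.83359010756492
```

View pics/top1.png

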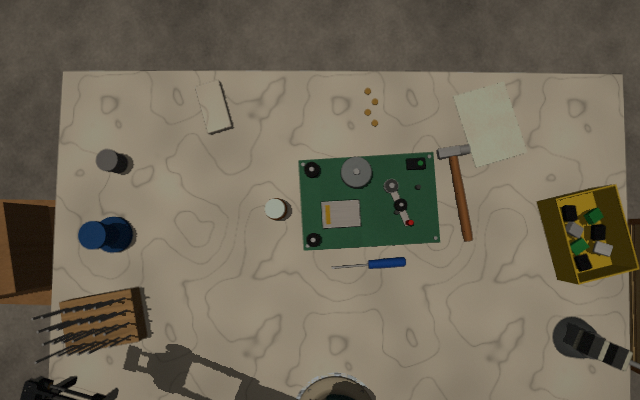

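View pics/side1.png

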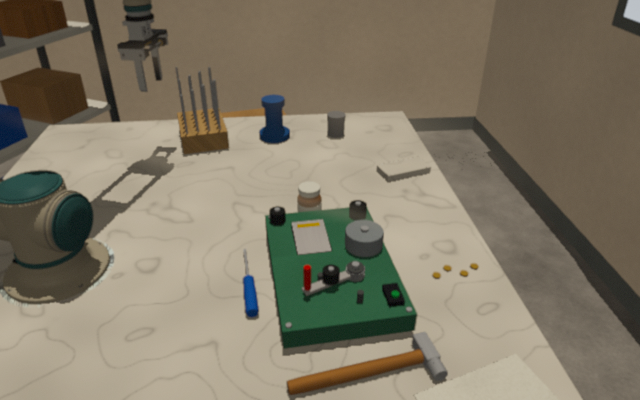

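The top view shows the machine at about (300–438, 153–250). The yellow stripe is at (327, 214), the red post at (410, 223), the pivot at (391, 186) and the lug at (417, 187). The side view agrees with the network points: post to pivot is 106 mm, stripe height 60 mm. I'll move above the stripe with the fingers closed.

Request:
{"fn": "carry_out", "kwargs": {
  "increments": [
    {"x":0.024,"y":-0.031,"turn":-0.12,"jaw":-1},
    {"x":0.024,"y":-0.031,"turn":-0.12,"jaw":-1},
    {"x":0.024,"y":-0.031,"turn":-0.12,"jaw":-1},
    {"x":0.024,"y":-0.031,"turn":-0.12,"jaw":-1},
    {"x":0.024,"y":-0.031,"turn":-0.12,"jaw":-1}
  ]
}}

```text
invalid input at $.increments[0]: expected keys x, y, z, turn, jaw
```

Request:
{"fn": "carry_out", "kwargs": {
  "increments": [
    {"x":0.024,"y":-0.031,"turn":-0.12,"jaw":-1},
    {"x":0.024,"y":-0.031,"turn":-0.12,"jaw":-1},
    {"x":0.024,"y":-0.031,"turn":-0.12,"jaw":-1},
    {"x":0.024,"y":-0.031,"turn":-0.12,"jaw":-1},
    {"x":0.024,"y":-0.031,"turn":-0.12,"jaw":-1}
  ]
}}

```text
invalid input at $.increments[0]: expected keys x, y, z, turn, jaw
```

Request:
{"fn": "carry_out", "kwargs": {
  "increments": [
    {"x":0.024,"y":-0.031,"turn":-0.12,"jaw":-1},
    {"x":0.024,"y":-0.031,"turn":-0.12,"jaw":-1},
    {"x":0.024,"y":-0.031,"turn":-0.12,"jaw":-1},
    {"x":0.024,"y":-0.031,"turn":-0.12,"jaw":-1},
    {"jaw":-1}
  ]
}}

```text
invalid input at $.increments[0]: expected keys x, y, z, turn, jaw
```

Request:
{"fn": "carry_out", "kwargs": {
  "increments": [
    {"x":0.024,"y":-0.031,"z":0,"turn":-0.12,"jaw":-1},
    {"x":0.024,"y":-0.031,"z":0,"turn":-0.12,"jaw":-1},
    {"x":0.024,"y":-0.031,"z":0,"turn":-0.12,"jaw":-1},
    {"x":0.024,"y":-0.031,"z":0,"turn":-0.12,"jaw":-1},
    {"x":0.024,"y":-0.031,"z":0,"turn":-0.12,"jaw":-1}
  ]
}}

```text
clock: 1.42
ee_pos: [254.4, 402.8, 219.6]
ee_rot: [0.0, 0.408, 0.913, 0.0]
wrist_force: [0.9, 0.2, 0.7]
finger_gap: 64.0
grip_force: 0.0
```

Request:
{"fn": "carry_out", "kwargs": {
  "increments": [
    {"x":0.024,"y":-0.031,"z":0,"turn":-0.12,"jaw":-1},
    {"x":0.024,"y":-0.031,"z":0,"turn":-0.12,"jaw":-1},
    {"x":0.024,"y":-0.031,"z":0,"turn":-0.12,"jaw":-1},
    {"x":0.024,"y":-0.031,"z":0,"turn":-0.12,"jaw":-1},
    {"x":0.024,"y":-0.031,"z":0,"turn":-0.12,"jaw":-1}
  ]
}}

```text
clock: 1.83
ee_pos: [374.6, 247.6, 219.8]
ee_rot: [0.0, 0.66, 0.752, 0.0]
wrist_force: [0.6, 0.3, 0.0]
finger_gap: 31.0
grip_force: 0.0
```

Request:
{"fn": "carry_out", "kwargs": {
  "increments": [
    {"x":0.024,"y":-0.031,"z":0,"turn":-0.12,"jaw":-1},
    {"x":0.024,"y":-0.031,"z":0,"turn":-0.12,"jaw":-1},
    {"x":0.024,"y":-0.031,"z":0,"turn":-0.12,"jaw":-1},
    {"x":0.024,"y":-0.031,"z":0,"turn":-0.12,"jaw":-1},
    {"x":0,"y":0,"z":0,"turn":0,"jaw":-1}
  ]
}}

```text
clock: 2.25
ee_pos: [474.5, 120.0, 219.6]
ee_rot: [0.003, 0.82, 0.572, 0.001]
wrist_force: [0.2, 1.7, 0.8]
finger_gap: 0.6
grip_force: 0.0
```

Request:
{"fn": "carry_out", "kwargs": {
  "increments": [
    {"x":0.022,"y":-0.031,"z":-0.01,"turn":-0.117,"jaw":-1},
    {"x":0.022,"y":-0.031,"z":-0.01,"turn":-0.117,"jaw":-1},
    {"x":0.022,"y":-0.03,"z":-0.01,"turn":-0.117,"jaw":-1},
    {"x":0,"y":0,"z":-0.02,"turn":-0.117,"jaw":-1},
    {"x":0,"y":0,"z":0,"turn":-0.117,"jaw":-1}
  ]
}}

```text
clock: 2.67
ee_pos: [534.7, 31.8, 166.0]
ee_rot: [-0.001, 0.95, 0.312, -0.003]
wrist_force: [-0.8, 0.6, -0.6]
finger_gap: 0.4
grip_force: 0.0
```

```bash
python3 - <<'E'
from h import *
np.set_printoptions(precision=1,suppress=True)
for n in ['wrist','top']:
    c=capture(n);save(c,n+'2')
    for k in ['cover_mid','cover_high','post','pivot']:
        for d in pinpoint(c,k)[:1]: print(n,k,np.array(d['position']),round(d['p'],2))
s=r.get_state();print(s['clock'],s['wrist_force'],s['ee_pos'],s['ee_rot'],s['joints'])
E
```

```text
wrist cover_mid [545.4  -5.2  52.7] 0.86
wrist cover_high [543.5  24.5  61.3] 0.71
wrist post [ 520.9 -177.9   96. ] 0.92
wrist pivot [ 617.9 -135.4   95.4] 0.64
top post [ 523.  -182.    93.5] 0.88
top pivot [ 616.8 -136.9   94.1] 0.78
3.1667 [ 0.2 -0.6  0.4] [535.9  33.6 170.1] [0.  0.9 0.3 0. ] [-0.1  0.3  1.7 -0.   1.2  0.9]
```

View pics/wrist2.png

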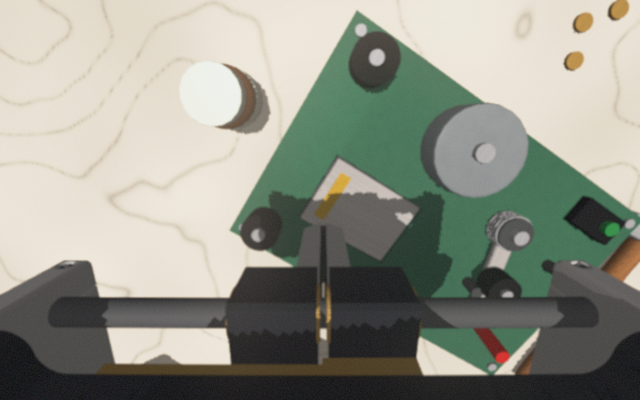

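The wrist view shows the yellow stripe at (333, 196), which agrees with the estimate of about (542, 27, 60). I'll correct by (+6, -7) mm and descend to just above contact.

Request:
{"fn": "carry_out", "kwargs": {
  "increments": [
    {"x":0.003,"y":-0.003,"z":-0.03,"turn":-0.117,"jaw":-1},
    {"x":0.003,"y":-0.004,"z":-0.03,"turn":-0.117,"jaw":-1},
    {"x":0,"y":0,"z":-0.02,"turn":0,"jaw":-1},
    {"x":0,"y":0,"z":-0.008,"turn":0,"jaw":-1},
    {"x":0,"y":0,"z":0,"turn":0,"jaw":-1}
  ]
}}

```text
clock: 3.58
ee_pos: [540.3, 26.5, 79.8]
ee_rot: [-0.001, 0.979, 0.203, -0.002]
wrist_force: [-0.2, -0.5, 1.1]
finger_gap: 0.3
grip_force: 0.0
```

Request:
{"fn": "carry_out", "kwargs": {
  "increments": [
    {"x":0,"y":0,"z":-0.004,"turn":0,"jaw":-1},
    {"x":0,"y":0,"z":-0.004,"turn":0,"jaw":-1},
    {"x":0,"y":0,"z":-0.003,"turn":0,"jaw":-1},
    {"x":0,"y":0,"z":-0.003,"turn":0,"jaw":-1},
    {"x":0,"y":0,"z":0,"turn":0,"jaw":-1}
  ]
}}

```text
clock: 4.0
ee_pos: [543.2, 26.7, 68.9]
ee_rot: [0.0, 0.979, 0.202, 0.002]
wrist_force: [-0.1, 1.9, 3.0]
finger_gap: 0.3
grip_force: 1.7
```

Request:
{"fn": "carry_out", "kwargs": {
  "increments": [
    {"x":0,"y":0,"z":-0.002,"turn":0,"jaw":-1},
    {"x":0,"y":0,"z":-0.002,"turn":0,"jaw":-1},
    {"x":0,"y":0,"z":-0.001,"turn":0,"jaw":-1},
    {"x":0,"y":0,"z":0,"turn":0,"jaw":-1},
    {"x":0,"y":0,"z":0,"turn":0,"jaw":-1}
  ]
}}

```text
clock: 4.42
ee_pos: [543.2, 26.9, 64.3]
ee_rot: [-0.0, 0.979, 0.202, 0.002]
wrist_force: [-0.1, 2.7, 6.5]
finger_gap: 0.6
grip_force: 3.2
```

Request:
{"fn": "carry_out", "kwargs": {
  "increments": [
    {"x":0,"y":0,"z":-0.002,"turn":0,"jaw":-1},
    {"x":0,"y":0,"z":-0.002,"turn":0,"jaw":-1},
    {"x":0,"y":0,"z":-0.002,"turn":0,"jaw":-1},
    {"x":0,"y":0,"z":0,"turn":0,"jaw":-1},
    {"x":0,"y":0,"z":0,"turn":0,"jaw":-1}
  ]
}}

```text
clock: 4.83
ee_pos: [543.3, 26.9, 63.9]
ee_rot: [0.0, 0.979, 0.203, 0.003]
wrist_force: [-10.8, 3.6, 43.6]
finger_gap: 0.7
grip_force: 21.6
```

The plate bottomed at tip height 50 mm with 44 N. I'll lift off and check it.

Request:
{"fn": "carry_out", "kwargs": {
  "increments": [
    {"x":0,"y":0,"z":0.006,"turn":0,"jaw":-1},
    {"x":0,"y":0,"z":0.02,"turn":0,"jaw":-1},
    {"x":0,"y":0,"z":0.035,"turn":0,"jaw":0.4},
    {"x":0,"y":0,"z":0.035,"turn":0,"jaw":0.4},
    {"x":0,"y":-0.03,"z":0.02,"turn":0,"jaw":0.4}
  ]
}}

```text
clock: 5.25
ee_pos: [543.3, -0.5, 176.7]
ee_rot: [-0.0, 0.979, 0.205, 0.003]
wrist_force: [1.3, 0.2, -0.6]
finger_gap: 16.8
grip_force: 0.0
```

Request:
{"fn": "carry_out", "kwargs": {
  "increments": [
    {"x":0,"y":-0.035,"z":0,"turn":-0.1,"jaw":0.2},
    {"x":0,"y":-0.035,"z":0,"turn":0,"jaw":0.2},
    {"x":0,"y":-0.035,"z":0,"turn":0,"jaw":0.2},
    {"x":0,"y":-0.03,"z":0,"turn":0,"jaw":0.2},
    {"x":0,"y":0,"z":0,"turn":0,"jaw":0.2}
  ]
}}

```text
clock: 5.67
ee_pos: [542.3, -144.3, 173.1]
ee_rot: [0.002, 0.988, 0.151, 0.001]
wrist_force: [1.6, -0.3, -0.8]
finger_gap: 50.3
grip_force: 0.0
```

```bash
python3 - <<'E'
from h import *
np.set_printoptions(precision=1,suppress=True)
P={}
for n in ['top','side','wrist']:
    c=capture(n);save(c,n+'3')
    for k in ['cover_mid','cover_high','post','pivot']:
        for d in pinpoint(c,k)[:1]: print(n,k,np.array(d['position']),round(d['p'],2)); P[n,k]=d
    if n!='wrist':  # height along the plate vs deck from range
        for p in [(542,35),(542,25),(543,0),(544,-30),(560,0),(542,60),(545,-80),(500,0)]:
            q=c['extrinsics']@np.array([*p,50,1]);s=np.array([q[0],-q[1]])/-q[2];s*=1+c['k1']*(s@s);K=c['intrinsics']
            u,v=K[0,0]*s[0]+K[0,2],K[1,1]*s[1]+K[1,2];print(p,(int(u),int(v)),world(c,round(u),round(v)))
s=r.get_state();print(s['clock'],s['wrist_force'],s['ee_pos'],s['ee_rot'],s['finger_gap'],s['joints'])
E
```

```text
top cover_mid [545.7 -10.4  47.5] 0.85
top cover_high [537.8  29.6  52.1] 0.96
top post [548.9  -9.   43.9] 0.74
top pivot [ 618.1 -137.9   92.2] 0.86
(542, 35) (324, 214) [542.2  35.3  52.4]
(542, 25) (327, 214) [542.3  24.8  52.5]
(543, 0) (337, 213) [542.6   1.   52.6]
(544, -30) (348, 213) [543.1 -30.7  48.6]
(560, 0) (337, 207) [561.2   1.2  49. ]
(542, 60) (314, 214) [542.1  59.2  48.3]
(545, -80) (367, 213) [537.6 -60.5 298.1]
(500, 0) (337, 230) [500.5   0.6  47.6]
side cover_mid [544.5  -7.7  47.7] 0.61
side cover_high [542.7  31.   51.7] 0.59
side post [ 522.7 -182.6  100.5] 0.72
side pivot [ 617.7 -138.5   99.1] 0.86
(542, 35) (308, 227) [541.2  31.5  53.4]
(542, 25) (308, 229) [542.8  24.5  50.2]
(543, 0) (310, 236) [542.7  -3.1  51.4]
(544, -30) (311, 245) [544.3 -33.4  52.7]
(560, 0) (317, 236) [ 542.9 -173.9  179.1]
(542, 60) (307, 220) [ 528.9 -110.4  167.8]
(545, -80) (314, 259) [544.3 -79.4  49.6]
(500, 0) (290, 237) [499.8   0.7  49. ]
wrist cover_mid [545.1  -5.4  45.4] 0.55
wrist cover_high [543.3  30.9  49.6] 0.68
wrist post [ 523.4 -177.7   97.4] 0.64
wrist pivot [ 619.  -134.6   94.7] 0.69
6.4167 [-0.6 -0.4 -0.4] [ 541.8 -138.5  172.5] [0.  1.  0.2 0. ] 56.437608793144065 [-0.4  0.3  1.6 -0.   1.2  0.9]
```

View pics/wrist3.png

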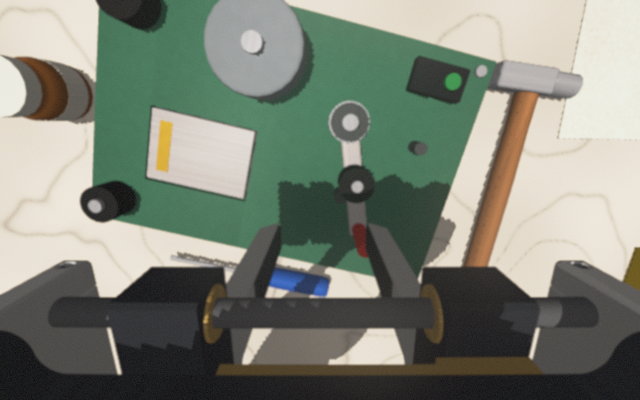

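View pics/side3.png

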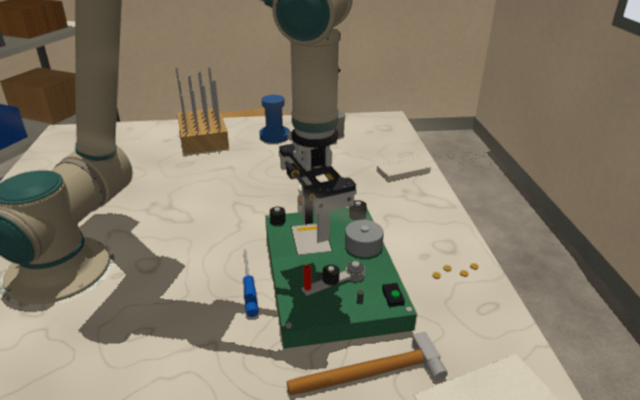

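The plate now lies flush: range gives the plate and deck tops within about 2 mm of each other, and its outline in the wrist view at (150–255, 107–198) is even. The post, at about (362, 240) in the wrist view, averages (522, -180) and the pivot (618, -138). Next I'll straddle the post.

Request:
{"fn": "carry_out", "kwargs": {
  "increments": [
    {"x":-0.01,"y":-0.021,"z":0,"turn":0.11,"jaw":0.2},
    {"x":-0.01,"y":-0.021,"z":0,"turn":0,"jaw":0.2},
    {"x":0,"y":0,"z":-0.02,"turn":0,"jaw":0.2},
    {"x":0,"y":0,"z":-0.02,"turn":0,"jaw":0.2},
    {"x":0,"y":0,"z":0,"turn":0,"jaw":0.2}
  ]
}}

```text
clock: 6.83
ee_pos: [519.2, -180.1, 129.3]
ee_rot: [-0.002, 0.978, 0.207, -0.003]
wrist_force: [-0.3, 0.1, -1.2]
finger_gap: 56.1
grip_force: 0.0
```

Request:
{"fn": "carry_out", "kwargs": {
  "increments": [
    {"x":0,"y":0,"z":-0.02,"turn":0,"jaw":0.2},
    {"x":0,"y":0,"z":-0.02,"turn":0,"jaw":0.2},
    {"x":0,"y":0,"z":0,"turn":0,"jaw":-0.4},
    {"x":0,"y":0,"z":0,"turn":0,"jaw":-1},
    {"x":0,"y":0,"z":0,"turn":0,"jaw":-1}
  ],
  "squeeze": 25
}}

```text
clock: 7.25
ee_pos: [522.7, -181.0, 93.8]
ee_rot: [0.001, 0.978, 0.208, 0.001]
wrist_force: [-0.4, 0.7, 0.8]
finger_gap: 39.8
grip_force: 0.0
```

Request:
{"fn": "carry_out", "kwargs": {
  "increments": [
    {"x":0,"y":0,"z":0,"turn":0,"jaw":-1},
    {"x":0,"y":0,"z":0,"turn":0,"jaw":-1},
    {"x":0,"y":0,"z":0,"turn":0,"jaw":-1},
    {"x":0,"y":0,"z":0,"turn":0,"jaw":-1}
  ]
}}

```text
clock: 7.58
ee_pos: [522.5, -181.4, 93.3]
ee_rot: [0.001, 0.978, 0.208, 0.001]
wrist_force: [-1.0, -0.7, 0.2]
finger_gap: 13.4
grip_force: 25.0
```

```bash
python3 - <<'E'
from h import *
c=capture('wrist');save(c,'wrist4')
E
```

```text
(no output)
```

View pics/wrist4.png

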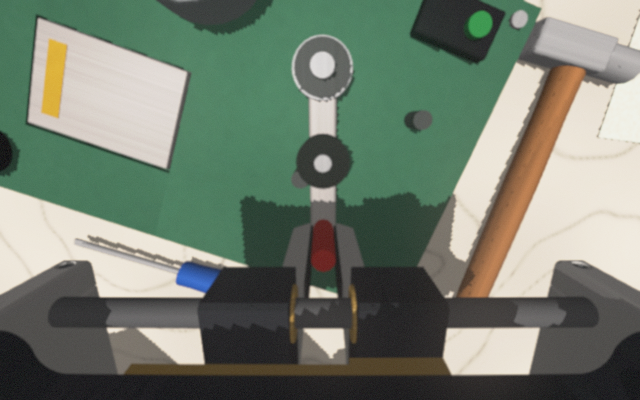

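The wrist view shows the red post at (323, 245) between the pads. The gap is 13.4 mm with a grip of 25 N, so the grasp is good. I'll swing it on the 105 mm arc in 0.06 rad steps.

Request:
{"fn": "carry_out", "kwargs": {
  "increments": [
    {"x":0.0028,"y":-0.0057,"z":0,"turn":0.06,"jaw":-1},
    {"x":0.0031,"y":-0.0055,"z":0,"turn":0.06,"jaw":-1},
    {"x":0.0034,"y":-0.0053,"z":0,"turn":0.06,"jaw":-1},
    {"x":0.0037,"y":-0.0051,"z":0,"turn":0.06,"jaw":-1},
    {"x":0.004,"y":-0.0048,"z":0,"turn":0.06,"jaw":-1}
  ],
  "squeeze": 30
}}

```text
clock: 8.05
ee_pos: [538.1, -206.3, 93.2]
ee_rot: [-0.001, 0.936, 0.352, -0.0]
wrist_force: [-2.5, 1.7, 5.8]
finger_gap: 13.8
grip_force: 30.0
```

Request:
{"fn": "carry_out", "kwargs": {
  "increments": [
    {"x":0.0043,"y":-0.0046,"z":0,"turn":0.06,"jaw":-1},
    {"x":0.0046,"y":-0.0043,"z":0,"turn":0.06,"jaw":-1},
    {"x":0.0048,"y":-0.004,"z":0,"turn":0.06,"jaw":-1},
    {"x":0.0051,"y":-0.0037,"z":0,"turn":0.06,"jaw":-1},
    {"x":0.0053,"y":-0.0034,"z":0,"turn":0.06,"jaw":-1}
  ]
}}

```text
clock: 8.47
ee_pos: [561.2, -226.6, 93.2]
ee_rot: [-0.001, 0.873, 0.488, -0.001]
wrist_force: [-5.1, 1.7, 5.6]
finger_gap: 13.6
grip_force: 30.0
```

Request:
{"fn": "carry_out", "kwargs": {
  "increments": [
    {"x":0.0055,"y":-0.0031,"z":0,"turn":0.06,"jaw":-1},
    {"x":0.0057,"y":-0.0028,"z":0,"turn":0.06,"jaw":-1},
    {"x":0.0058,"y":-0.0024,"z":0,"turn":0.06,"jaw":-1},
    {"x":0.006,"y":-0.0021,"z":0,"turn":0.06,"jaw":-1},
    {"x":0,"y":0,"z":0,"turn":0,"jaw":-1}
  ]
}}

```text
clock: 8.88
ee_pos: [583.9, -237.7, 93.1]
ee_rot: [-0.002, 0.808, 0.589, -0.002]
wrist_force: [-7.3, -0.1, 8.2]
finger_gap: 13.7
grip_force: 30.0
```

Request:
{"fn": "carry_out", "kwargs": {
  "increments": [
    {"x":0.003,"y":-0.0008,"z":0,"turn":0.03,"jaw":-1},
    {"x":0.003,"y":-0.0008,"z":0,"turn":0.03,"jaw":-1},
    {"x":0,"y":0,"z":0,"turn":0,"jaw":-1},
    {"x":0,"y":0,"z":0,"turn":0,"jaw":-1}
  ]
}}

```text
clock: 9.22
ee_pos: [588.9, -239.2, 93.2]
ee_rot: [-0.002, 0.791, 0.612, -0.002]
wrist_force: [-7.4, -0.5, 7.0]
finger_gap: 13.1
grip_force: 30.0
```

Request:
{"fn": "carry_out", "kwargs": {
  "increments": [
    {"x":0.002,"y":-0.0005,"z":0,"turn":0.02,"jaw":-1},
    {"x":0.002,"y":-0.0005,"z":0,"turn":0.02,"jaw":-1},
    {"x":0,"y":0,"z":0,"turn":0,"jaw":-1},
    {"x":0,"y":0,"z":0,"turn":0,"jaw":-1}
  ]
}}

```text
clock: 9.55
ee_pos: [592.8, -240.4, 93.2]
ee_rot: [-0.002, 0.778, 0.628, -0.002]
wrist_force: [-8.0, -0.6, 6.8]
finger_gap: 13.3
grip_force: 30.0
```

Request:
{"fn": "carry_out", "kwargs": {
  "increments": [
    {"x":0.002,"y":-0.0004,"z":0,"turn":0,"jaw":-1},
    {"x":0.002,"y":-0.0004,"z":0,"turn":0,"jaw":-1},
    {"x":0,"y":0,"z":0,"turn":0,"jaw":-1},
    {"x":0,"y":0,"z":0,"turn":0,"jaw":-1}
  ]
}}

```text
clock: 9.88
ee_pos: [593.2, -240.3, 93.1]
ee_rot: [-0.005, 0.778, 0.628, -0.005]
wrist_force: [-14.9, 0.5, 11.4]
finger_gap: 13.4
grip_force: 30.1
```

The TCP stopped while the force jumped, at about 0.91 rad, which is the stop. I'll add a little preload and look.

Request:
{"fn": "carry_out", "kwargs": {
  "increments": [
    {"x":0.002,"y":-0.0004,"z":0,"turn":0,"jaw":-1},
    {"x":0,"y":0,"z":0,"turn":0,"jaw":-1},
    {"x":0,"y":0,"z":0,"turn":0,"jaw":-1}
  ]
}}

```text
clock: 10.13
ee_pos: [593.2, -240.3, 93.0]
ee_rot: [-0.006, 0.778, 0.628, -0.006]
wrist_force: [-17.3, 0.8, 13.9]
finger_gap: 13.3
grip_force: 30.1
```

```bash
python3 - <<'E'
from h import *
np.set_printoptions(precision=1,suppress=True)
c=capture('wrist');save(c,'wrist5')
for n in ['wrist','top']:
    if n=='top': c=capture('top')
    for k in ['cover_mid','cover_high','post','driver','hammer','jar_mid']:
        for d in pinpoint(c,k)[:1]: print(n,k,np.array(d['position']),round(d['p'],2))
s=r.get_state();print(s['clock'],s['wrist_force'],s['ee_pos'],s['finger_gap'])
E
```

```text
wrist post [ 589.5 -240.    98.8] 0.7
wrist driver [409.4 -88.   -4.6] 0.71
top cover_mid [549.5 -10.3  48.8] 0.79
top cover_high [537.1  27.6  52.3] 0.6
top post [ 594.9 -239.4   95.2] 0.84
top driver [407.5 -84.6   0.6] 0.86
top hammer [ 605.1 -331.5   -1.9] 0.62
top jar_mid [557.  169.8  36. ] 0.64
10.8333 [-17.7   1.3  13.4] [ 593.2 -240.3   93. ] 13.569117565216317
```

View pics/wrist5.png

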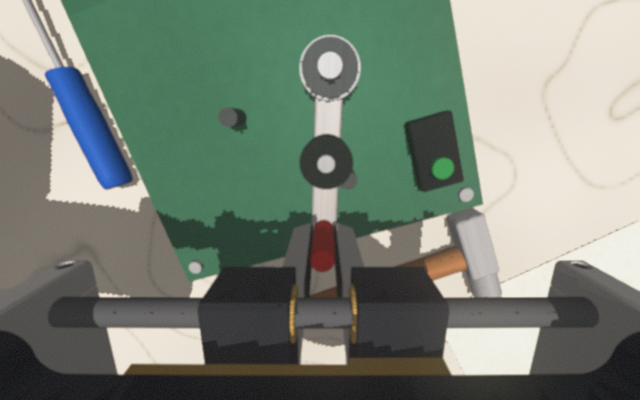

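The wrist view shows the end-stop lug at (350, 181) against the arm's side. The red post at (323, 245) is still gripped, with about 17 N on it, which is more than the spring needs. The plate still lies flush and the bystanders haven't moved, so I'm handing in.

```bash
python3 -c "
from station import r
print(r.sign_off())"
```

```text
the job is handed in; nothing more can be done
None
```

The cover plate is pressed flush, the tensioner arm is held against its end stop by the gripped red post, the jar, screwdriver and hammer were not touched, and the job was handed in at about 11 s (no verdict was returned).

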